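# Isolate the test bench on an interlocked lever bank, then hang the lockout box

### The arm

A 6-joint arm with a two-finger parallel gripper is mounted at the origin on the work surface. World frame = base frame: x ahead of the robot, y to its left, z up, the work surface at z = 0. Lengths are in m, angles in degrees, forces in N, time in s.
With the tool pointing down it reaches from about 0.4 to 0.825 m from the base axis. Payload 7 kg.
Tool frame: the origin (TCP) lies midway between the tips of the shut fingers; the grasp point (between the pads) lies 19 mm behind it; z points along the fingers, y is the line along which they close (so a half turn about z gives the same grasp; the last joint's range is limited). The gripper opens to 88 mm and grips with 3 to 60 N. Pads are 19 mm wide; open, the fingers measure 130 mm over their backs; the gripper's body (78 mm by 193 mm) begins 47 mm behind the grasp point.
Start: joints at [88.127, 20.546, 0.682, 0, -70.136, -16.507], TCP at [0.213, 0.641, 0.227] pointing down, gripper open.
Joint ranges: [-176.03, 176.03], [-82.01, 121.73], [-58.28, 71.71], [-173.87, 95.51], [-174.79, -0.11], [-173.66, 173.66]. Speed limits (degrees/s): [136.94, 136.94, 172.46, 180, 180, 180].

### API

Orientations are given as [roll, pitch, yaw] about the fixed x, y, z axes, in that order (R = Rz(yaw) Ry(pitch) Rx(roll)).
In Python, from plant import r, eyes, workorder gives the robot as it stands.
- The arm moves only by the tool step_arm, never from a script. Its argument "plan" is a list of rows, each a list of 5 numbers: the shift along the tool's x, y, z each as a share of 25 cm, from -1 to 1, then the turn about the tool's z as a share of 60 degrees, from -1 to 1, then the finger opening in mm, from 0 to 87.6. In form: [[x, y, z, turn, jaw], ...]. A call has 1 to 12 rows; each row is the pose to reach, as a shift and turn from the pose commanded when the call began, along the tool's axes at that moment; what a row does not reach only later rows make up. A row lasts 1/12 s, in which the tool goes at most 41.7 mm and 7.16 degrees, less where a joint would pass 70% of its speed; a pose out of reach is approached as far as the arm can. A call with a number of a shift or a turn outside -1 to 1 is refused whole. A call with a gripper value outside its range is refused whole. The fingers move at their own pace and stop on an object; "newtons" is the grip in N (left out, the last holds). Time passes only in rows, so rows that repeat a pose let the fingers close. It gives the time, the measured TCP pose, the force, the opening and the grip force at its end, in the units of the state.
- r.get_state(): the state, without advancing time (a new reading comes with each control period).
- eyes.capture(name): name is "side" or "top"; returns the picture (384x512x3 uint8, red, green, blue); there is no depth.
- eyes.camera_model(name): a dict with "fov_y" (degrees; the focal length in pixels is half the picture's height over the tangent of half this angle, whatever the lens; pixels are square), "cx", "cy" (the principal point, pixels), "k1" (the pictures are not rectified: a ray, as slopes to the right and down, at radius r is drawn at 1 + k1 r^2 times it, then the intrinsics apply), "world_to_cam" (4x4, takes a point from world to camera coordinates). Camera axes: x right, y up, looking along -z (the intrinsics and any distortion apply to the point x, -y, -z); pixel columns grow to the right and rows downward; lengths in m; the calibration is good to about 2 mm. A picture is of the moment at which its call begins. camera_model takes no time and is no camera call.
- workorder.close_job(): hands the job in; it is judged then, once.
The state is a dict: "time_s": time; "joints": joint angles; "qd": joint speeds; "joint_torque": joint torques, N m; "tcp_pos": TCP position; "eef_rot": TCP orientation; "contact_force": force on the tool from outside, world axes, zero at the start; "moment": the same for the moment, N m; "gripper_width": finger opening in m; "gripper_force": force on a finger pad.
Only numpy, scipy, OpenCV 4.12 (cv2) and the standard library are available. Lean on these libraries where they do the work, as an engineer would, in place of code of your own. Each camera call takes 0.05 s, during which the arm holds its last target. There are 200 camera calls.

### The job

Isolate the test bench: throw all three levers of the switch bank fully over, away from you. They are interlocked inside in an order that you cannot see and that differs each time - one is free, and each lever thrown frees the next - so feel which one gives and do not force one that is blocked. Then hang the lockout key box by its handle on the hook of the stand and let go, without disturbing the other things on the bench.

Things in the scene. Friction and masses are not known exactly. Their poses are not given: they have to be found in the camera images.
- bank: grey switch bank fixed to the bench, box 110 (x) x 250 (y) x 85 mm high, three identical levers on top; origin under its centre, z up, x the direction of throw (away from the robot, within 15 deg), y left. Pivots: axes along y at x = 0, z = 90, y = 75, 0, -75 mm. Hidden inside: one lever is free, throwing it frees a second, throwing that frees the third; a lever put back locks the next
- lever_left (a joint): angle of the left (+y) lever, rad: 0 = leaning 0.5 from upright towards the bank's -x (robot) side, 1.0 = far stop, leaning 0.5 towards +x; starts at 0 to 0.05. A free lever moves with 3 to 5 N at its grip and stays where left; a blocked one stops dead before 0.25. The name tells nothing of the order
- lever_mid (a joint): angle of the middle lever, rad: 0 = leaning 0.5 from upright towards the bank's -x (robot) side, 1.0 = far stop, leaning 0.5 towards +x; starts at 0 to 0.05. A free lever moves with 3 to 5 N at its grip and stays where left; a blocked one stops dead before 0.25. The name tells nothing of the order
- lever_right (a joint): angle of the right (-y) lever, rad: 0 = leaning 0.5 from upright towards the bank's -x (robot) side, 1.0 = far stop, leaning 0.5 towards +x; starts at 0 to 0.05. A free lever moves with 3 to 5 N at its grip and stays where left; a blocked one stops dead before 0.25. The name tells nothing of the order
- lever_left_tip (a point): top end of the left lever, 75 mm from its pivot; moves with it. The lever is a steel bar 10 mm thick, 12 mm wide; its upper 30 mm is a round black grip 18 mm across
- lever_mid_tip (a point): top end of the middle lever, 75 mm from its pivot; moves with it. The lever is a steel bar 10 mm thick, 12 mm wide; its upper 30 mm is a round black grip 18 mm across
- lever_right_tip (a point): top end of the right lever, 75 mm from its pivot; moves with it. The lever is a steel bar 10 mm thick, 12 mm wide; its upper 30 mm is a round black grip 18 mm across
- hook: steel hook stand fixed to the bench; origin at the underside, z up. Foot plate 120 x 90 x 10 mm. A round bar 10 mm thick rises at x = 55 to a level arm (axis z = 150) that runs along x to x = -25 mm, then turns up to its tip at x = -36, z = 168 mm, 173 at the very top. The tip looks towards the robot (within 20 deg). Nothing stands higher than the tip
- hook_seat (a point): point on top of the hook's level arm where a handle rests: at x = 5, y = 0, z = 155 mm of the stand; same axes as the stand
- lockbox: loose steel key box, 40 (x) x 140 (y) x 60 mm high, 0.18 to 0.33 kg, standing upright, yaw within 20 deg; origin under its centre, z up. Rigid arched handle on top: a straight round bar 8 mm thick along y, its axis 120 mm above the underside, between uprights at y = -60 and 60 mm, 56 mm clear between bar and box top. Hung on the hook it swings freely
- lockbox_handle (a point): middle of the handle bar's axis, 120 mm above the box's underside; same axes as the box
- mouse: black computer mouse, 105 x 60 x 33 mm, a bystander; origin under its centre
- circuit_board: loose blue circuit board, 85 x 120 mm, 6 mm thick with parts on it to 20 mm high, a bystander; origin under its centre
- mug: white mug, 80 mm wide and 90 mm high, a bystander; origin under its centre
- screwdriver: screwdriver lying on the bench, a bystander; origin under it

How it is judged (in metres and radians):
On the way, in this order (a step that is already met when the one before it is completed fails the run):
1. all three levers thrown fully over, with the lockout box not yet on the hook (value of joint each of lever_left, lever_mid, lever_right above 0.88 rad), for 0.2 s.
2. the lockout box hangs on the hook by its handle (x of lockbox_handle in the frame of hook_seat between -0.04 and 0.052 m and y of lockbox_handle in the frame of hook_seat between -0.06 and 0.06 m and z of lockbox_handle in the frame of hook_seat between -0.012 and 0.035 m and contact force between lockbox and hook above 0.8 N and height (world z) of lockbox above 0.025 m and angle between lockbox's own z axis and vertical below 0.7 rad), for 0.2 s.
At the end, for the whole second after the job is handed in: All three levers above 0.88 rad; the box hangs still on the hook by its handle: bar middle within -40/+52 mm (x), 60 mm (y), -12/+35 mm (z) of the hook seat, hook force over 0.8 N, underside over 25 mm up, tilt under 0.7 rad, under 0.03 m/s and 0.4 rad/s (all of step 1 and all of step 2 and linear speed of lockbox below 0.03 m/s and angular speed of lockbox below 0.4 rad/s); the robot touches nothing.
It fails at once if a blocked lever or the bank forced with more than 45 N (contact force between any of the fingers, the arm and bank above 45 N).
It fails at once if the computer mouse pushed more than 40 mm or knocked over (distance of mouse from where it was at the start of the episode above 0.04 m).
It fails at once if the circuit board pushed more than 40 mm or knocked over (distance of circuit_board from where it was at the start of the episode above 0.04 m).
It fails at once if the mug pushed more than 40 mm or knocked over (distance of mug from where it was at the start of the episode above 0.04 m or angle between mug's own z axis and vertical above 0.6 rad).
It fails at once if the screwdriver pushed more than 40 mm or knocked over (distance of screwdriver from where it was at the start of the episode above 0.04 m).
It also fails if it takes over 72 s, if anything falls off the work surface, if the arm or the gripper's body presses on something with over 40 N, if the wrist force passes 120 N, or if a joint passes its speed limit or range.

## Working session

There is one attempt and no reset: what is moved stays moved. The work goes in short steps, Python scripts to look and compute and a tool call to move; the robot and the scene stay as the last step left them, time stands still between calls to the robot, and variables do not carry over. Pictures are saved under pics/ and viewed, at most 10 in all, crops included, and the job is handed in when it is done.

Besides the shell and the picture viewer there is one more tool, called after "Call:" in YAML: its name, and indented under it one key for each argument. step_arm: Moves the arm, as the interface text tells. Its arguments: {"type":"object","properties":{"plan":{"type":"array"},"newtons":{"type":"number"}},"required":["plan"]}

```bash
mkdir -p pics && cat > h.py <<'E'
import numpy as np, cv2
from plant import r, eyes, workorder
def model(n):
    m=eyes.camera_model(n); f=192/np.tan(np.radians(m["fov_y"])/2)
    return m,f,np.array(m["world_to_cam"])
def proj(n,P):
    m,f,T=model(n); c=T@np.append(P,1); s=np.array([c[0],-c[1]])/-c[2]
    s=s*(1+m["k1"]*(s@s)); return np.array([m["cx"],m["cy"]])+f*s
def ray(n,uv):
    m,f,T=model(n); d=(np.array(uv,float)-[m["cx"],m["cy"]])/f; s=d.copy()
    for _ in range(30): s=d/(1+m["k1"]*(s@s))
    R=T[:3,:3]; o=-R.T@T[:3,3]; v=R.T@np.array([s[0],-s[1],-1]); return o,v/np.linalg.norm(v)
def onz(n,uv,z):
    o,v=ray(n,uv); return o+v*(z-o[2])/v[2]
def tri(a,b):
    A=np.zeros((3,3));B=np.zeros(3);L=[ray("top",a),ray("side",b)]
    for o,v in L:
        M=np.eye(3)-np.outer(v,v);A+=M;B+=M@o
    p=np.linalg.solve(A,B); return p,[np.linalg.norm(np.cross(p-o,v)) for o,v in L]
def snap(n,f):
    im=eyes.capture(n); cv2.imwrite("pics/"+f,cv2.cvtColor(im,cv2.COLOR_RGB2BGR)); return im
E
python3 - <<'E'
from h import *
a=snap("top","t0.png");b=snap("side","s0.png")
for f in("t0","s0"):
    cv2.imwrite(f"pics/{f}b.png",cv2.resize(cv2.imread(f"pics/{f}.png"),(800,600),interpolation=cv2.INTER_CUBIC))
for n in("top","side"):
    m,f,T=model(n);print(n,f,m["k1"],-T[:3,:3].T@T[:3,3],T[:3,:3].round(2).tolist())
s=r.get_state();print(s)
E
```

```text
top 474.57420907988774 -0.06083102979011896 [ 0.43942086 -0.0053965   1.39150461] [[0.03, -1.0, -0.0], [0.99, 0.03, 0.12], [-0.12, -0.01, 0.99]]
side 400.24912466102825 -0.14183237921188116 [0.12821386 0.43910751 0.80871229] [[-0.7, -0.71, -0.0], [0.53, -0.52, 0.67], [-0.48, 0.47, 0.74]]
{'time_s': 0.1, 'joints': array([ 8.81256552e+01,  2.05896945e+01,  6.39990249e-01, -1.74105867e-02,
       -7.01366876e+01, -1.65068571e+01]), 'qd': array([ 0.06970147, -0.15733988,  0.15818113,  0.0445537 ,  0.01893306,
        0.05098708]), 'joint_torque': array([-1.18322569e-03, -5.84160841e+01,  2.93751955e+01,  7.01562926e+00,
        1.01806229e-02, -5.27700149e-05]), 'tcp_pos': array([0.2127433 , 0.64014143, 0.22569808]), 'eef_rot': array([ 1.79912518e+02, -8.85543215e-03, -1.83871233e+01]), 'contact_force': array([-0.43669011,  0.1992609 ,  0.66414992]), 'moment': array([-0.01927574, -0.00217501, -0.04821801]), 'gripper_force': 0.0, 'gripper_width': 0.08763623193139494}
```

View pics/t0b.png

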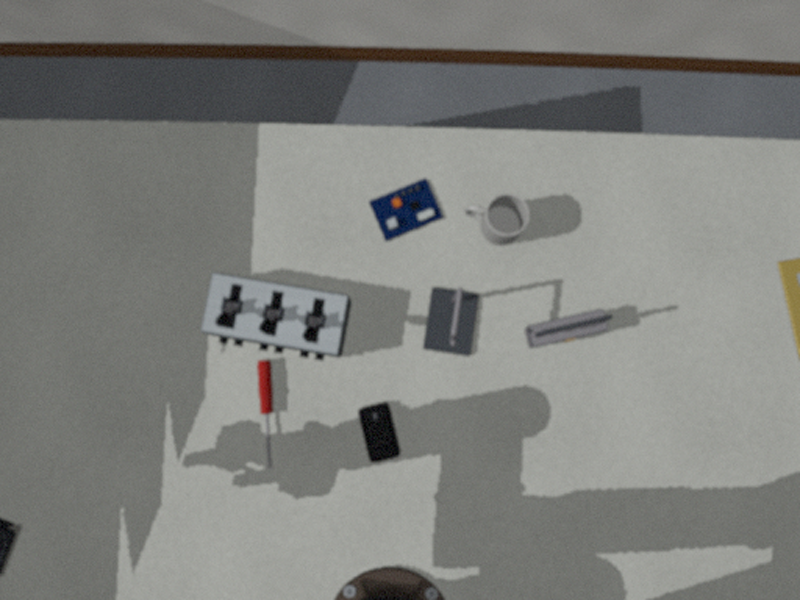

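View pics/s0b.png

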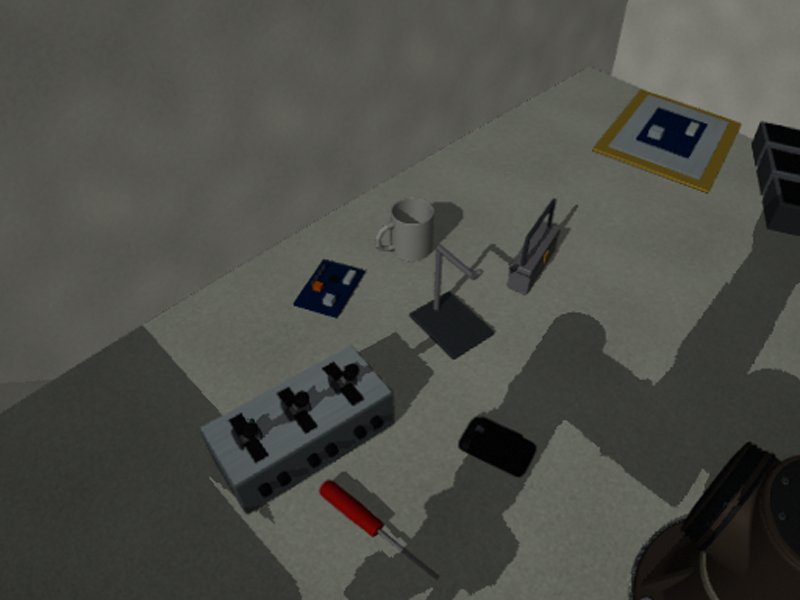

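The top view (800x600) shows the bank at about (275,315), the hook foot at (452,320) with its arm running from (458,290) to (453,345), and the box at (570,328). It also shows the mug at (505,217), board at (406,209), mouse at (380,432) and screwdriver at (266,410). The side view shows the same layout, with the box right of the hook.

```bash
python3 - <<'E'
from h import *
k=.64
def rect(n,pts,z):
    P=np.array([onz(n,np.array(p)*k,z)[:2] for p in pts]); 
    print(P.round(3).tolist(),"c",P.mean(0).round(4),"edges",[np.linalg.norm(P[i]-P[i-1]).round(3) for i in range(4)]); return P
print("bank");P=rect("top",[(213,272),(351,296),(342,356),(202,332)],.085)
# masks
im=cv2.imread("pics/t0.png");hsv=cv2.cvtColor(im,cv2.COLOR_BGR2HSV)
print("foot");rect("top",[(432,287),(480,292),(472,354),(425,348)],.01)
print("box");rect("top",[(527,326),(608,311),(611,322),(531,347)],.06)
for n,uv in [("bank",(190,178)),("foot",(280,200)),("bench",(240,150)),("boxtop",(365,212)),("bar",(365,207))]: print(n,im[uv[1],uv[0]],hsv[uv[1],uv[0]])
a=cv2.resize(im[165:235,122:232],None,fx=5,fy=5,interpolation=cv2.INTER_CUBIC)
b=cv2.resize(im[165:235,262:402],None,fx=5,fy=5,interpolation=cv2.INTER_CUBIC)[:250*2]
w=np.zeros((600,800,3),np.uint8);w[:290,:550]=a[:290];w[300:300+300,:700]=b[50:350];cv2.imwrite("pics/c1.png",w)
s=cv2.imread("pics/s0.png")
a=cv2.resize(s[120:235,255:375],None,fx=5,fy=5,interpolation=cv2.INTER_CUBIC);cv2.imwrite("pics/c2.png",a)
E
```

```text
bank
[[0.637, 0.333], [0.601, 0.084], [0.494, 0.096], [0.529, 0.347]] c [0.5652 0.2149] edges [np.float64(0.109), np.float64(0.252), np.float64(0.108), np.float64(0.253)]
foot
[[0.631, -0.063], [0.624, -0.153], [0.507, -0.14], [0.516, -0.052]] c [ 0.5696 -0.1019] edges [np.float64(0.115), np.float64(0.091), np.float64(0.118), np.float64(0.088)]
box
[[0.558, -0.233], [0.589, -0.381], [0.569, -0.386], [0.52, -0.241]] c [ 0.559  -0.3102] edges [np.float64(0.038), np.float64(0.15), np.float64(0.021), np.float64(0.153)]
bank [115 120 116] [ 54  11 120]
foot [69 63 63] [120  22  69]
bench [154 160 158] [ 40  10 160]
boxtop [112 110 111] [135   5 112]
bar [88 82 81] [116  20  88]
```

View pics/c1.png

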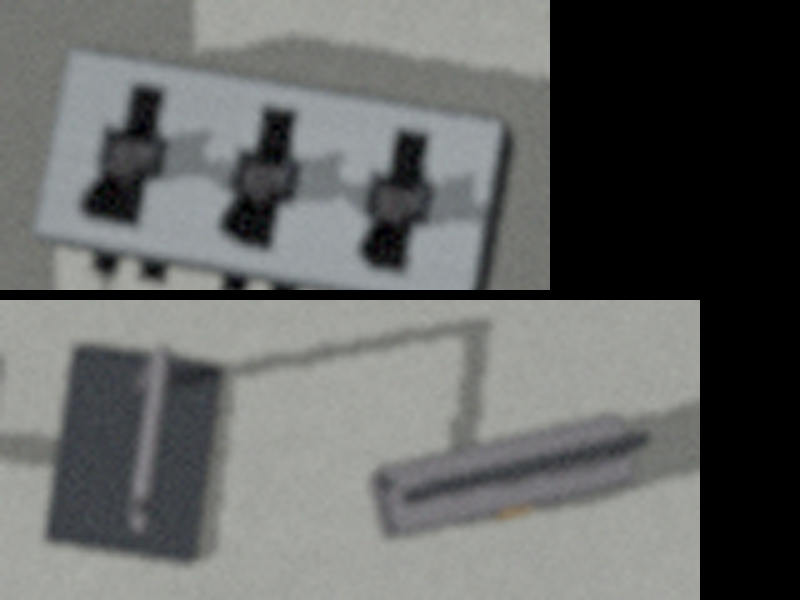

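View pics/c2.png

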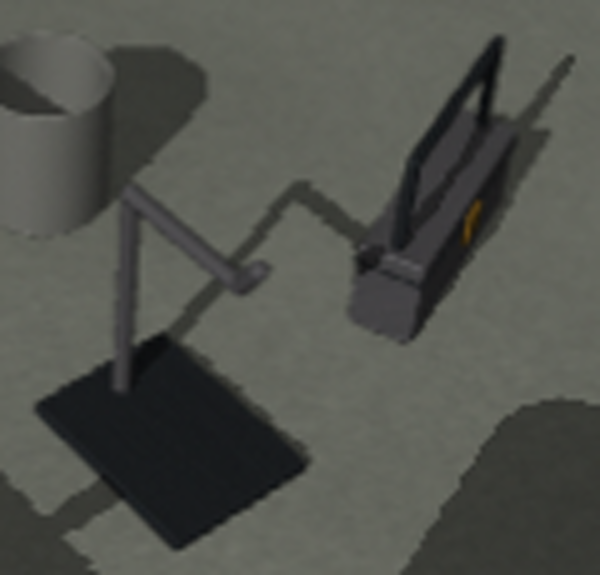

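Crop c1 shows the lever assemblies at (130,157), (262,180) and (397,202), and the handle bar from (407,495) to (645,438). Crop c2 shows the box handle from (415,155) to (500,40) and the hook tip at (265,268). Next I triangulate these points and overlay the predicted lever points.

```bash
python3 - <<'E'
from h import *
T=lambda u,v:(262+u/5,175+(v-300)/5); S=lambda u,v:(255+u/5,120+v/5)
for n,a,b in [("h_left",(407,495),(415,155)),("h_right",(645,438),(500,40)),("posttop",(160,355),(130,192)),("tip",(138,522),(266,268))]:
    p,e=tri(T(*a),S(*b));print(n,p.round(4),np.round(e,4))
for a in [(407,495),(645,438)]:print("h z.12",onz("top",T(*a),.12).round(4))
print("post z.15",onz("top",T(160,355),.15).round(4),"tip z.17",onz("top",T(138,522),.17).round(4))
F=[onz("side",S(*p),.01)[:2] for p in [(38,405),(165,335),(308,465),(178,548)]]
print("foot side",np.round(F,3).tolist(),np.mean(F,0))
# bank
c=np.array([.5652,.2149]);x=np.array([.637-.529+.601-.494,.333-.347+.084-.096]);x/=np.linalg.norm(x);y=np.array([-x[1],x[0]])
print("bank yaw",np.degrees(np.arctan2(x[1],x[0])))
out=[]
for n,f in(("top","t0"),("side","s0")):
    im=cv2.imread(f"pics/{f}.png");im=cv2.resize(im,None,fx=4,fy=4,interpolation=cv2.INTER_CUBIC)
    def dot(X,Y,Z,col):
        p=proj(n,np.append(c+x*X+y*Y,Z))*4+1.5;cv2.circle(im,tuple(int(q) for q in p),3,col,-1);return p
    for X in(-.055,.055):
        for Y in(-.125,.125):dot(X,Y,.085,(0,255,255))
    for Y in(.075,0,-.075):
        dot(0,Y,.09,(255,0,0));dot(-.075*np.sin(.5),Y,.09+.075*np.cos(.5),(0,0,255));dot(-.045*np.sin(.5),Y,.09+.045*np.cos(.5),(0,255,0))
    u,v=(proj(n,np.append(c,.1))*4).astype(int);out.append(im[v-200:v+160,u-300:u+300])
w=np.vstack(out);w=cv2.resize(w,None,fx=.83,fy=.83);cv2.imwrite("pics/c3.png",w);print(w.shape)
E
```

```text
h_left [ 0.5359 -0.2375  0.1363] [0.0015 0.0015]
h_right [ 0.5727 -0.3696  0.1176] [0.0002 0.0002]
posttop [ 0.607  -0.1029  0.15  ] [0.0004 0.0004]
tip [ 0.5156 -0.0927  0.1696] [0.0016 0.0016]
h z.12 [ 0.5384 -0.2398  0.12  ]
h z.12 [ 0.5726 -0.3688  0.12  ]
post z.15 [ 0.6067 -0.1032  0.15  ] tip z.17 [ 0.5169 -0.0918  0.17  ]
foot side [[0.628, -0.061], [0.615, -0.147], [0.5, -0.132], [0.511, -0.043]] [ 0.56345579 -0.09574794]
bank yaw -6.895309414332625
(598, 498, 3)
```

View pics/c3.png

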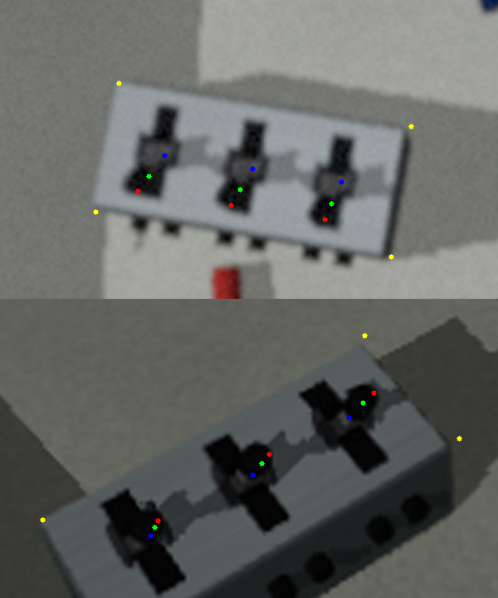

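The predicted lever points land on the grips in the top view, with red tips at (138,190), (230,205) and (324,219). The side view is off by about 4 mm, which is tolerable for pushing. I'll start with the left lever, fingers shut.

Call:
step_arm:
  plan:
    - [0.8,0.5,0,-0.192,0]
    - [0.8,0.5,0,-0.192,0]
    - [0.8,0.5,0,-0.192,0]
    - [0.8,0.5,0,-0.192,0]
    - [0.8,0.5,0,-0.192,0]
    - [0.8,0.5,0,-0.192,0]
    - [0.8,0.5,0,-0.192,0]
    - [0.8,0.5,0,-0.192,0]
    - [0.8,0.5,0,-0.192,0]
    - [0.8,0.5,0,-0.192,0]

```text
time_s: 0.93
tcp_pos: [0.3628, 0.4595, 0.2263]
eef_rot: [180.0, 0.0, -6.8]
contact_force: [0.1, -0.2, 0.5]
gripper_width: 0.0267
gripper_force: 0.0
```

```bash
cat >> h.py <<'E'
BC=np.array([.565,.216]);BY=np.radians(-6.9)
def bank(X,Y,Z): return np.array([BC[0]+X*np.cos(BY)-Y*np.sin(BY),BC[1]+X*np.sin(BY)+Y*np.cos(BY),Z])
def rel(P,yaw):
    s=r.get_state();a=np.radians(s["eef_rot"][2]);d=np.array(P)-s["tcp_pos"]
    t=(s["eef_rot"][2]-yaw+180)%360-180
    print("t",round(s["time_s"],2),"share",np.round(np.array([d[0]*np.cos(a)+d[1]*np.sin(a),d[0]*np.sin(a)-d[1]*np.cos(a),-d[2]])/.25,3),"turn",round(t/60,3),"F",s["contact_force"].round(1))
E
python3 -c "
from h import *
rel(bank(-.08,.075,.227),-6.9);rel(bank(-.08,.075,.122),-6.9)"
```

```text
t 0.93 share [ 0.599  0.57  -0.003] turn 0.001 F [ 0.1 -0.2  0.5]
t 0.93 share [0.599 0.57  0.417] turn 0.001 F [ 0.1 -0.2  0.5]
```

Call:
step_arm:
  plan:
    - [0.15,0.14,0,0,0]
    - [0.3,0.285,0,0,0]
    - [0.45,0.43,0,0,0]
    - [0.6,0.57,0.05,0,0]
    - [0.6,0.57,0.2,0,0]
    - [0.6,0.57,0.35,0,0]
    - [0.6,0.57,0.41,0,0]
    - [0.6,0.57,0.41,0,0]
    - [0.6,0.57,0.41,0,0]

```text
time_s: 1.68
tcp_pos: [0.4946, 0.2996, 0.1232]
eef_rot: [179.8, 0.1, -6.8]
contact_force: [1.8, 0.3, 1.7]
gripper_width: 0.0005
gripper_force: 0.0
```

Call:
step_arm:
  plan:
    - [0.05,0,0,0,0]
    - [0.08,0,0,0,0]
    - [0.11,0,0,0,0]
    - [0.13,0,0,0,0]
    - [0.13,0,0,0,0]

```text
time_s: 2.1
tcp_pos: [0.5286, 0.2967, 0.1254]
eef_rot: [-179.9, -0.1, -6.9]
contact_force: [-1.6, 2.5, 2.3]
gripper_width: 0.0011
gripper_force: 1.5
```

Call:
step_arm:
  plan:
    - [0.01,0,0,0,0]
    - [0.02,0,0,0,0]
    - [0.03,0,0,0,0]
    - [0.03,0,0,0,0]

```text
time_s: 2.43
tcp_pos: [0.5341, 0.2953, 0.1249]
eef_rot: [-180.0, 0.1, -6.9]
contact_force: [-9.8, 3.1, 7.1]
gripper_width: 0.0006
gripper_force: 4.8
```

Call:
step_arm:
  plan:
    - [0.006,0,0,0,0]
    - [0.012,0,0,0,0]
    - [0.012,0,0,0,0]

```text
time_s: 2.68
tcp_pos: [0.5358, 0.2951, 0.1252]
eef_rot: [-180.0, 0.1, -6.8]
contact_force: [-16.1, 4.7, 12.7]
gripper_width: 0.0005
gripper_force: 8.7
```

Force climbs with almost no travel, so the left lever is blocked. I'll back off and try the middle one.

Call:
step_arm:
  plan:
    - [-0.1,0,0,0,0]
    - [-0.15,0.0,0,0,0]
    - [-0.15,0.15,0,0,0]
    - [-0.15,0.3,0,0,0]
    - [-0.15,0.3,0,0,0]
    - [-0.1,0.3,0,0,0]
    - [-0.06,0.3,0,0,0]
    - [-0.04,0.3,0,0,0]
    - [-0.02,0.3,0,0,0]
    - [-0.02,0.3,0,0,0]

```text
time_s: 3.52
tcp_pos: [0.5237, 0.2209, 0.1237]
eef_rot: [180.0, 0.1, -6.9]
contact_force: [-8.9, 2.7, 5.5]
gripper_width: 0.0002
gripper_force: 4.5
```

Call:
step_arm:
  plan:
    - [0.008,0,0,0,0]
    - [0.016,0,0,0,0]
    - [0.016,0,0,0,0]

```text
time_s: 3.77
tcp_pos: [0.5257, 0.2207, 0.124]
eef_rot: [179.9, 0.3, -6.8]
contact_force: [-18.7, 3.8, 14.5]
gripper_width: 0.0004
gripper_force: 9.7
```

The middle lever is blocked too, so the right one should be free.

Call:
step_arm:
  plan:
    - [-0.1,0,0,0,0]
    - [-0.15,0.0,0,0,0]
    - [-0.15,0.15,0,0,0]
    - [-0.15,0.3,0,0,0]
    - [-0.15,0.3,0,0,0]
    - [-0.1,0.3,0,0,0]
    - [-0.06,0.3,0,0,0]
    - [-0.04,0.3,0,0,0]
    - [-0.02,0.3,0,0,0]
    - [-0.02,0.3,0,0,0]

```text
time_s: 4.6
tcp_pos: [0.515, 0.1465, 0.1236]
eef_rot: [180.0, 0.0, -6.9]
contact_force: [-0.7, -0.2, -0.2]
gripper_width: 0.0006
gripper_force: 0.3
```

Call:
step_arm:
  plan:
    - [0.012,0,0,0,0]
    - [0.024,0,0,0,0]
    - [0.036,0,0,0,0]
    - [0.036,0,0,0,0]

```text
time_s: 4.93
tcp_pos: [0.5234, 0.1451, 0.1241]
eef_rot: [180.0, -0.0, -6.8]
contact_force: [-1.4, -0.7, 1.1]
gripper_width: 0.0001
gripper_force: 0.6
```

Call:
step_arm:
  plan:
    - [0.02,0,0,0,0]
    - [0.04,0,0,0,0]
    - [0.06,0,0,0,0]
    - [0.08,0,0,0,0]
    - [0.1,0,0,0,0]
    - [0.1,0,0,0,0]

```text
time_s: 5.43
tcp_pos: [0.5485, 0.1418, 0.1239]
eef_rot: [180.0, 0.0, -6.9]
contact_force: [-1.3, 0.4, 0.6]
gripper_width: 0.0004
gripper_force: 0.8
```

Call:
step_arm:
  plan:
    - [0.012,0,0,0,0]
    - [0.024,0,0,0,0]
    - [0.03,0,0,0,0]
    - [0.03,0,0,0,0]

```text
time_s: 5.77
tcp_pos: [0.5549, 0.1409, 0.1234]
eef_rot: [180.0, 0.1, -6.9]
contact_force: [-4.2, 1.2, -1.8]
gripper_width: 0.0003
gripper_force: 1.5
```

Call:
step_arm:
  plan:
    - [0.01,0,0,0,0]
    - [0.02,0,0,0,0]
    - [0.02,0,0,0,0]

```text
time_s: 6.02
tcp_pos: [0.5593, 0.1403, 0.1234]
eef_rot: [179.9, 0.1, -6.9]
contact_force: [-5.6, 0.8, -1.4]
gripper_width: 0.0005
gripper_force: 2.5
```

Call:
step_arm:
  plan:
    - [0.006,0,0,0,0]
    - [0.012,0,0,0,0]
    - [0.012,0,0,0,0]

```text
time_s: 6.27
tcp_pos: [0.56, 0.14, 0.1231]
eef_rot: [179.9, 0.3, -6.9]
contact_force: [-14.8, 4.2, 2.8]
gripper_width: 0.0004
gripper_force: 8.6
```

The right lever is at its far stop. Next I try the middle one.

Call:
step_arm:
  plan:
    - [-0.15,0,0,0,0]
    - [-0.31,0,0,0,0]
    - [-0.31,-0.15,0,0,0]
    - [-0.31,-0.3,0,0,0]
    - [-0.31,-0.3,0,0,0]
    - [-0.24,-0.3,0,0,0]
    - [-0.21,-0.3,0,0,0]
    - [-0.19,-0.3,0,0,0]
    - [-0.18,-0.3,0,0,0]
    - [-0.18,-0.3,0,0,0]

```text
time_s: 7.1
tcp_pos: [0.5279, 0.2197, 0.1241]
eef_rot: [-180.0, -0.0, -6.9]
contact_force: [-1.1, 1.1, 1.3]
gripper_width: 0.0006
gripper_force: 0.2
```

Call:
step_arm:
  plan:
    - [0.01,0,0,0,0]
    - [0.02,0,0,0,0]
    - [0.02,0,0,0,0]

```text
time_s: 7.35
tcp_pos: [0.5325, 0.2191, 0.1242]
eef_rot: [180.0, -0.0, -6.9]
contact_force: [-1.8, 0.3, 1.0]
gripper_width: 0.0001
gripper_force: 0.8
```

The middle lever is now free.

Call:
step_arm:
  plan:
    - [0.02,0,0,0,0]
    - [0.04,0,0,0,0]
    - [0.06,0,0,0,0]
    - [0.08,0,0,0,0]
    - [0.1,0,0,0,0]
    - [0.12,0,0,0,0]
    - [0.13,0,0,0,0]
    - [0.14,0,0,0,0]
    - [0.14,0,0,0,0]

```text
time_s: 8.1
tcp_pos: [0.567, 0.2149, 0.1232]
eef_rot: [180.0, 0.1, -6.9]
contact_force: [-2.3, 0.7, -0.9]
gripper_width: -0.0001
gripper_force: 1.2
```

Call:
step_arm:
  plan:
    - [0.008,0,0,0,0]
    - [0.016,0,0,0,0]
    - [0.016,0,0,0,0]

```text
time_s: 8.35
tcp_pos: [0.57, 0.2144, 0.1233]
eef_rot: [179.9, 0.1, -6.9]
contact_force: [-6.5, -0.0, -1.3]
gripper_width: 0.0004
gripper_force: 3.4
```

Call:
step_arm:
  plan:
    - [0.008,0,0,0,0]
    - [0.016,0,0,0,0]
    - [0.016,0,0,0,0]

```text
time_s: 8.6
tcp_pos: [0.5708, 0.2142, 0.123]
eef_rot: [179.9, 0.4, -6.9]
contact_force: [-21.1, 5.8, 5.9]
gripper_width: 0.0004
gripper_force: 11.5
```

Call:
step_arm:
  plan:
    - [-0.15,0,0,0,0]
    - [-0.31,0,0,0,0]
    - [-0.31,-0.15,0,0,0]
    - [-0.31,-0.3,0,0,0]
    - [-0.31,-0.3,0,0,0]
    - [-0.24,-0.3,0,0,0]
    - [-0.2,-0.3,0,0,0]
    - [-0.17,-0.3,0,0,0]
    - [-0.16,-0.3,0,0,0]
    - [-0.16,-0.3,0,0,0]

```text
time_s: 9.43
tcp_pos: [0.5452, 0.2931, 0.124]
eef_rot: [-180.0, -0.0, -6.9]
contact_force: [0.1, 0.2, -0.8]
gripper_width: 0.0006
gripper_force: 0.0
```

Call:
step_arm:
  plan:
    - [0.01,0,0,0,0]
    - [0.02,0,0,0,0]
    - [0.02,0,0,0,0]

```text
time_s: 9.68
tcp_pos: [0.5494, 0.2925, 0.1241]
eef_rot: [180.0, 0.0, -6.9]
contact_force: [-1.8, -0.5, 0.3]
gripper_width: 0.0005
gripper_force: 0.5
```

Call:
step_arm:
  plan:
    - [0.02,0,0,0,0]
    - [0.04,0,0,0,0]
    - [0.06,0,0,0,0]
    - [0.08,0,0,0,0]
    - [0.1,0,0,0,0]
    - [0.11,0,0,0,0]
    - [0.11,0,0,0,0]

```text
time_s: 10.27
tcp_pos: [0.5769, 0.2894, 0.1234]
eef_rot: [180.0, 0.0, -6.9]
contact_force: [-1.1, 0.0, -0.6]
gripper_width: 0.0003
gripper_force: 0.6
```

Call:
step_arm:
  plan:
    - [0.008,0,0,0,0]
    - [0.016,0,0,0,0]
    - [0.016,0,0,0,0]

```text
time_s: 10.52
tcp_pos: [0.5803, 0.289, 0.1236]
eef_rot: [180.0, 0.1, -6.9]
contact_force: [-3.1, 0.9, -2.2]
gripper_width: 0.0002
gripper_force: 1.4
```

Call:
step_arm:
  plan:
    - [0.008,0,0,0,0]
    - [0.016,0,0,0,0]
    - [0.016,0,0,0,0]

```text
time_s: 10.77
tcp_pos: [0.5813, 0.2887, 0.1234]
eef_rot: [179.9, 0.3, -6.9]
contact_force: [-15.7, 3.0, 4.0]
gripper_width: -0.0
gripper_force: 9.3
```

Call:
step_arm:
  plan:
    - [0.005,0,0,0,0]
    - [0.01,0,0,0,0]
    - [0.01,0,0,0,0]

```text
time_s: 11.02
tcp_pos: [0.5817, 0.2885, 0.1232]
eef_rot: [179.9, 0.5, -6.9]
contact_force: [-24.7, 5.6, 9.6]
gripper_width: 0.0001
gripper_force: 14.4
```

All levers are at their stops. I'll retreat up and re-measure the box and hook with a clear view.

Call:
step_arm:
  plan:
    - [-0.1,0,0,0,0]
    - [-0.2,0,0,0,0]
    - [-0.25,0,-0.15,0.1,0]
    - [-0.3,0,-0.3,0.2,20]
    - [-0.4,0,-0.45,0.3,50]
    - [-0.5,0.0,-0.54,0.4,50]
    - [-0.5,0.1,-0.54,0.5,50]
    - [-0.5,0.1,-0.54,0.6,50]
    - [-0.5,0.1,-0.54,0.7,50]
    - [-0.5,0.1,-0.54,0.8,50]
    - [-0.5,0.1,-0.54,0.9,50]
    - [-0.5,0.1,-0.54,1.0,50]

```text
time_s: 12.02
tcp_pos: [0.4609, 0.279, 0.2603]
eef_rot: [-179.8, 0.0, -67.1]
contact_force: [-0.1, -0.5, 0.6]
gripper_width: 0.0492
gripper_force: 0.0
```

```bash
python3 - <<'E'
from h import *
snap("top","t1.png");snap("side","s1.png")
im=cv2.imread("pics/t1.png");s=cv2.imread("pics/s1.png")
a=cv2.resize(im[160:240,120:400],None,fx=2.85,fy=2.85,interpolation=cv2.INTER_CUBIC)
b=cv2.resize(im[180:230,325:405],None,fx=6,fy=6,interpolation=cv2.INTER_CUBIC)
w=np.zeros((600,800,3),np.uint8);w[:a.shape[0],:a.shape[1]]=a;w[235:535,:480]=b
c=cv2.resize(s[200:330,120:265],None,fx=2.2,fy=2.2,interpolation=cv2.INTER_CUBIC);w[235:235+c.shape[0],481:481+c.shape[1]]=c
cv2.imwrite("pics/c4.png",w)
T=lambda u,v:(262+(u+.5)/5-.5,175+(v-300+.5)/5-.5); S=lambda u,v:(255+(u+.5)/5-.5,120+(v+.5)/5-.5)
for n,a,b in [("h_left",(407,495),(415,155)),("h_right",(645,438),(500,40)),("posttop",(160,355),(130,192)),("tip",(138,522),(266,268)),("bend",(137,505),(242,287))]:
    p,e=tri(T(*a),S(*b));print(n,p.round(4),np.round(e,4))
for n,a in [("base",(122,390))]:print(n,onz("side",S(*a),.012).round(4))
for a in [(407,495),(645,438)]:print("h z.12",onz("top",T(*a),.12).round(4))
for a in [(415,155),(500,40)]:print("h side z.12",onz("side",S(*a),.12).round(4))
print(r.get_state()["joints"].round(0))
E
```

```text
h_left [ 0.5367 -0.2363  0.138 ] [0.0016 0.0016]
h_right [ 0.5735 -0.368   0.1194] [0.0003 0.0003]
posttop [ 0.6076 -0.1019  0.1516] [0.0002 0.0002]
tip [ 0.5164 -0.0917  0.1711] [0.0018 0.0018]
bend [ 0.5275 -0.0918  0.1507] [0.0007 0.0007]
base [ 0.6045 -0.0995  0.012 ]
h z.12 [ 0.5395 -0.2387  0.12  ]
h z.12 [ 0.5737 -0.3677  0.12  ]
h side z.12 [ 0.5463 -0.2553  0.12  ]
h side z.12 [ 0.5728 -0.3676  0.12  ]
[ 52.   6. -14.   0. -70. -29.]
```

View pics/c4.png

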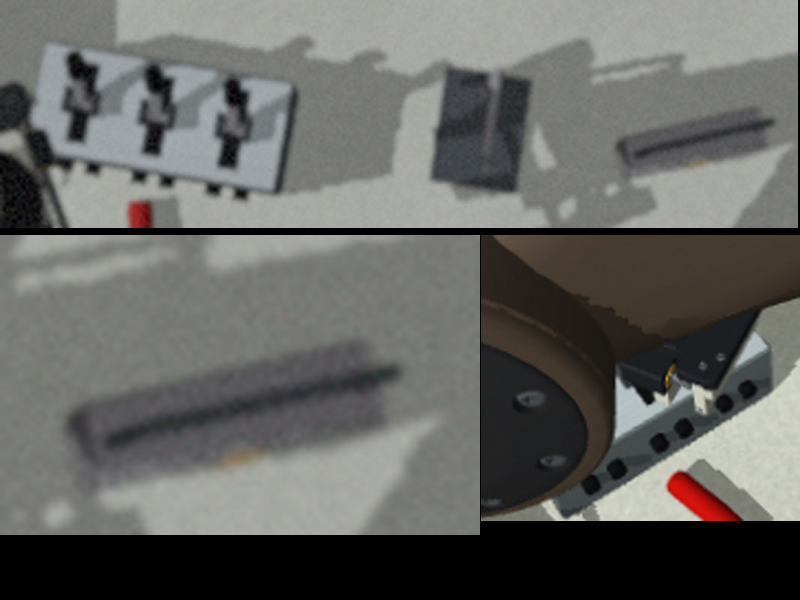

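All three levers now lean away, their grips at the far ends (78,62), (155,72), (235,85). The box stands as before, with its bar from (108,440) to (398,372) in the lower crop. Bar centre is about (0.5565, -0.305) at yaw 14.5°, and I'll grip it 34 mm left of centre.

```bash
python3 -c "
from h import *
rel((.548,-.272,.26),-75.5);rel((.548,-.272,.104),-75.5)"
```

```text
t 12.12 share [2.164 0.541 0.   ] turn 0.142 F [ 0.1 -0.2 -0.1]
t 12.12 share [2.164 0.541 0.624] turn 0.142 F [ 0.1 -0.2 -0.1]
```

Call:
step_arm:
  plan:
    - [1,0.2,0,0.142,60]
    - [1,0.2,0,0.142,60]
    - [1,0.2,0,0.142,60]
    - [1,0.2,0,0.142,60]
    - [1,0.2,0,0.142,60]
    - [1,0.2,0,0.142,60]
    - [1,0.2,0,0.142,60]
    - [1,0.2,0,0.142,60]
    - [1,0.2,0,0.142,60]

```text
time_s: 12.87
tcp_pos: [0.5127, 0.0285, 0.2595]
eef_rot: [-179.9, -0.0, -75.3]
contact_force: [-0.1, 0.4, -1.0]
gripper_width: 0.06
gripper_force: 0.0
```

```bash
python3 -c "
from h import *
rel((.548,-.272,.26),-75.5)"
```

```text
t 12.87 share [ 1.199  0.168 -0.002] turn 0.003 F [-0.1  0.4 -1. ]
```

Call:
step_arm:
  plan:
    - [1,0.168,0,0,60]
    - [1,0.168,0,0,60]
    - [1,0.168,0,0,60]
    - [1,0.168,0,0,60]
    - [1,0.168,0,0,60]
    - [1,0.168,0,0,60]
    - [1,0.168,0,0,60]
    - [1,0.168,0,0,60]
    - [1,0.168,0,0,60]

```text
time_s: 13.62
tcp_pos: [0.535, -0.2226, 0.2588]
eef_rot: [180.0, 0.0, -75.3]
contact_force: [0.8, -0.5, 0.2]
gripper_width: 0.0604
gripper_force: 0.0
```

```bash
python3 -c "
from h import *
rel((.548,-.272,.104),-75.5)"
```

```text
t 13.62 share [ 0.204 -0.     0.619] turn 0.003 F [ 0.8 -0.5  0.2]
```

Call:
step_arm:
  plan:
    - [0.1,0,0,0,60]
    - [0.204,0,0,0,60]
    - [0.204,0,0.1,0,60]
    - [0.204,0,0.22,0,60]
    - [0.204,0,0.34,0,60]
    - [0.204,0,0.44,0,60]
    - [0.204,0,0.5,0,60]
    - [0.204,0,0.56,0,60]
    - [0.204,0,0.61,0,60]
    - [0.204,0,0.61,0,60]

```text
time_s: 14.45
tcp_pos: [0.5467, -0.27, 0.1042]
eef_rot: [179.8, 0.1, -75.2]
contact_force: [-0.6, 0.3, -1.0]
gripper_width: 0.0604
gripper_force: 0.0
```

Call:
step_arm:
  plan:
    - [0,0,0,0,30]
    - [0,0,0,0,20]
    - [0,0,0,0,10]
    - [0,0,0,0,0]
    - [0,0,0,0,0]
    - [0,0,0,0,0]
    - [0,0,0,0,0]
    - [0,0,0,0,0]
    - [0,0,0,0,0]
  newtons: 45

```text
time_s: 15.2
tcp_pos: [0.5475, -0.273, 0.1066]
eef_rot: [-180.0, -0.0, -75.4]
contact_force: [0.3, 0.0, 0.9]
gripper_width: 0.0063
gripper_force: 45.0
```

Call:
step_arm:
  plan:
    - [0,0,-0.05,0,0]
    - [0,0,-0.1,0,0]
    - [0,0,-0.15,0,0]
    - [0,0,-0.2,0,0]
    - [0,0,-0.25,0,0]
    - [0,0,-0.284,0,0]
    - [0,0,-0.284,0,0]
    - [0,0,-0.284,0,0]
    - [0,0,-0.284,0,0]

```text
time_s: 15.95
tcp_pos: [0.5469, -0.2726, 0.1766]
eef_rot: [179.9, 0.1, -75.4]
contact_force: [-0.5, -0.4, -2.3]
gripper_width: 0.0066
gripper_force: 45.0
```

```bash
python3 -c "
from h import *
rel((.4623,-.25,.1775),-96.3);rel((.4623,-.0523,.1775),-96.3)"
```

```text
t 15.95 share [-0.173  0.305 -0.004] turn 0.348 F [-0.5 -0.4 -2.3]
t 15.95 share [-0.938  0.105 -0.004] turn 0.348 F [-0.5 -0.4 -2.3]
```

Call:
step_arm:
  plan:
    - [-0.06,0.1,0,0.06,0]
    - [-0.12,0.2,0,0.14,0]
    - [-0.173,0.305,0,0.22,0]
    - [-0.26,0.29,0,0.3,0]
    - [-0.36,0.26,0,0.348,0]
    - [-0.46,0.23,0,0.348,0]
    - [-0.56,0.2,0,0.348,0]
    - [-0.66,0.18,0,0.348,0]
    - [-0.76,0.15,0,0.348,0]
    - [-0.86,0.12,0,0.348,0]
    - [-0.938,0.105,0,0.348,0]
    - [-0.938,0.105,0,0.348,0]

```text
time_s: 16.95
tcp_pos: [0.4625, -0.0501, 0.1769]
eef_rot: [180.0, 0.0, -96.1]
contact_force: [-0.7, -0.1, -2.2]
gripper_width: 0.0067
gripper_force: 45.0
```

```bash
python3 - <<'E'
from h import *
t=snap("top","t2.png");snap("side","s2.png")
im=cv2.imread("pics/t2.png");s=cv2.imread("pics/s2.png")
w=np.zeros((600,800,3),np.uint8)
w[:,:400]=cv2.resize(im[150:300,240:340],(400,600),interpolation=cv2.INTER_CUBIC)
w[:,400:]=cv2.resize(s[110:260,240:340],(400,600),interpolation=cv2.INTER_CUBIC)
cv2.imwrite("pics/c5.png",w);rel((.4623,-.0523,.1775),-96.3)
E
```

```text
t 17.05 share [ 0.001  0.001 -0.002] turn 0.002 F [-0.5  0.  -2.3]
```

View pics/c5.png

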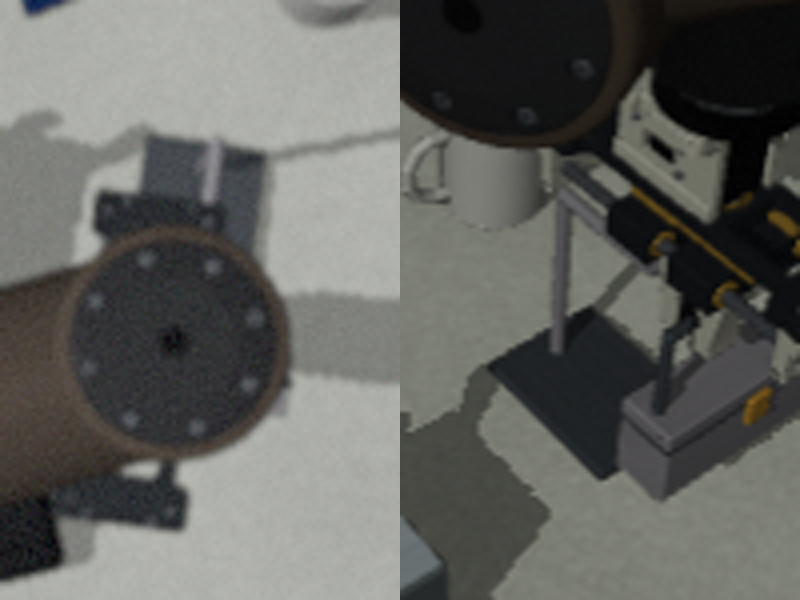

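The side crop shows the box level in the grip, left upright base at (660,408), hook post at (563,270). The top crop shows the hook arm at (213,170) and the box's right end at (285,405). I'll check where the box sits along its bar.

```bash
python3 - <<'E'
from h import *
o=np.array([.553,-.0965]);a=np.radians(-6.3);x=np.array([np.cos(a),np.sin(a)]);y=np.array([-x[1],x[0]])
tc=r.get_state()["tcp_pos"][:2]
def sh(n,p): d=p[:2]-o;e=p[:2]-tc;print(n,"hook",(d@x).round(4),(d@y).round(4),"from tcp",(e@x).round(4),(e@y).round(4))
C=lambda u,v,U,V:(U+(u+.5)/4-.5,V+(v+.5)/4-.5)
sh("upright L (+60)",onz("side",C(260,408,240,110),.131))
sh("box corner L back(+70,-20)",onz("side",C(262,440,240,110),.131))
sh("box right end(-70)",onz("top",C(288,405,240,150),.131))
E
```

```text
upright L (+60) hook -0.0951 0.0571 from tcp -0.0003 0.0228
box corner L back(+70,-20) hook -0.1126 0.0717 from tcp -0.0178 0.0373
box right end(-70) hook -0.1082 -0.0701 from tcp -0.0133 -0.1044
```

Box centre is about 3 mm off the hook's line, so it threads with margin.

Call:
step_arm:
  plan:
    - [0,-0.04,0,0,0]
    - [0,-0.08,0,0,0]
    - [0,-0.12,0,0,0]
    - [0,-0.16,0,0,0]
    - [0,-0.2,0,0,0]
    - [0,-0.2,0,0,0]

```text
time_s: 17.55
tcp_pos: [0.5149, -0.0586, 0.1771]
eef_rot: [-180.0, -0.0, -96.3]
contact_force: [1.4, 0.3, -1.8]
gripper_width: 0.0067
gripper_force: 45.0
```

Call:
step_arm:
  plan:
    - [0,-0.04,0,0,0]
    - [0,-0.08,0,0,0]
    - [0,-0.12,0,0,0]
    - [0,-0.16,0,0,0]
    - [0,-0.21,0,0,0]
    - [0,-0.21,0,0,0]
    - [0,-0.21,0,0,0]

```text
time_s: 18.13
tcp_pos: [0.5653, -0.0639, 0.1771]
eef_rot: [180.0, -0.0, -96.3]
contact_force: [-0.2, -0.5, -2.2]
gripper_width: 0.0067
gripper_force: 45.0
```

Call:
step_arm:
  plan:
    - [0,0,0.025,0,0]
    - [0,0,0.05,0,0]
    - [0,0,0.075,0,0]
    - [0,0,0.1,0,0]
    - [0,0,0.11,0,0]
    - [0,0,0.11,0,0]
    - [0,0,0.11,0,0]

```text
time_s: 18.72
tcp_pos: [0.5647, -0.0638, 0.1499]
eef_rot: [180.0, -0.0, -96.2]
contact_force: [-0.0, 0.7, -1.8]
gripper_width: 0.0065
gripper_force: 45.0
```

Call:
step_arm:
  plan:
    - [0,0,0.006,0,0]
    - [0,0,0.012,0,0]
    - [0,0,0.012,0,0]
    - [0,0,0.012,0,0]

```text
time_s: 19.05
tcp_pos: [0.5648, -0.0638, 0.1471]
eef_rot: [-180.0, 0.0, -96.3]
contact_force: [-0.2, 0.2, -1.5]
gripper_width: 0.0064
gripper_force: 45.0
```

Call:
step_arm:
  plan:
    - [0,0,0.004,0,0]
    - [0,0,0.008,0,0]
    - [0,0,0.008,0,0]
    - [0,0,0.008,0,0]

```text
time_s: 19.38
tcp_pos: [0.565, -0.0638, 0.1453]
eef_rot: [-180.0, 0.0, -96.3]
contact_force: [-0.8, 0.4, -0.3]
gripper_width: 0.0065
gripper_force: 45.0
```

Call:
step_arm:
  plan:
    - [0,0,0.004,0,0]
    - [0,0,0.008,0,0]
    - [0,0,0.008,0,0]
    - [0,0,0.008,0,0]

```text
time_s: 19.72
tcp_pos: [0.5652, -0.0637, 0.1437]
eef_rot: [-179.9, 0.0, -96.2]
contact_force: [-0.6, 0.9, 5.0]
gripper_width: 0.0064
gripper_force: 45.0
```

The bar is resting on the arm (weight off, +5 N). I'll relax 1.5 mm, release and let it settle.

Call:
step_arm:
  plan:
    - [0,0,-0.006,0,0]
    - [0,0,-0.006,0,0]
    - [0,0,-0.006,0,8]
    - [0,0,-0.006,0,12]
    - [0,0,-0.006,0,16]
    - [0,0,-0.006,0,20]
    - [0,0,-0.006,0,26]
    - [0,0,-0.006,0,32]
    - [0,0,-0.006,0,36]
    - [0,0,-0.006,0,36]
    - [0,0,-0.006,0,36]
  newtons: 10

```text
time_s: 20.63
tcp_pos: [0.5648, -0.0638, 0.1446]
eef_rot: [180.0, 0.0, -96.3]
contact_force: [-0.3, 0.0, 1.2]
gripper_width: 0.0355
gripper_force: 0.0
```

Call:
step_arm:
  plan:
    - [0,0,-0.02,0,36]
    - [0,0,-0.05,0,36]
    - [0,0,-0.1,0,36]
    - [0,0,-0.18,0,36]
    - [0,0,-0.28,0,36]
    - [0,0,-0.4,0,36]
    - [0,0,-0.5,0,36]
    - [0,0,-0.5,0,36]

```text
time_s: 21.3
tcp_pos: [0.5674, -0.064, 0.2764]
eef_rot: [-179.5, 0.1, -96.2]
contact_force: [0.6, -0.6, 0.6]
gripper_width: 0.0358
gripper_force: 0.0
```

Call:
step_arm:
  plan:
    - [-0.2,0.3,0,0,36]
    - [-0.4,0.6,0,0,36]
    - [-0.6,0.6,0,0,36]
    - [-0.8,0.6,0,0,36]
    - [-1,0.6,0,0,36]
    - [-1,0.6,0,0,36]
    - [-1,0.6,0,0,36]
    - [-1,0.6,0,0,36]
    - [-1,0.6,0,0,36]
    - [-1,0.6,0,0,36]
    - [-1,0.6,0,0,36]
    - [-1,0.6,0,0,36]

```text
time_s: 22.3
tcp_pos: [0.4431, 0.2002, 0.2698]
eef_rot: [-180.0, 0.0, -96.3]
contact_force: [-0.3, 0.1, -0.5]
gripper_width: 0.0359
gripper_force: 0.0
```

```bash
python3 - <<'E'
from h import *
snap("top","t3.png");snap("side","s3.png")
im=cv2.imread("pics/t3.png");s=cv2.imread("pics/s3.png")
w=np.zeros((600,800,3),np.uint8)
w[:300]=cv2.resize(im[140:252,110:409],(800,300),interpolation=cv2.INTER_CUBIC)
w[300:]=cv2.resize(s[110:260,200:400],(800,300)) if 0 else 0
w[300:,:400]=cv2.resize(s[100:250,230:430],(400,300),interpolation=cv2.INTER_CUBIC)
w[300:,400:]=cv2.resize(s[200:350,110:310],(400,300),interpolation=cv2.INTER_CUBIC)
cv2.imwrite("pics/c6.png",w)
E
```

```text
(no output)
```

View pics/c6.png

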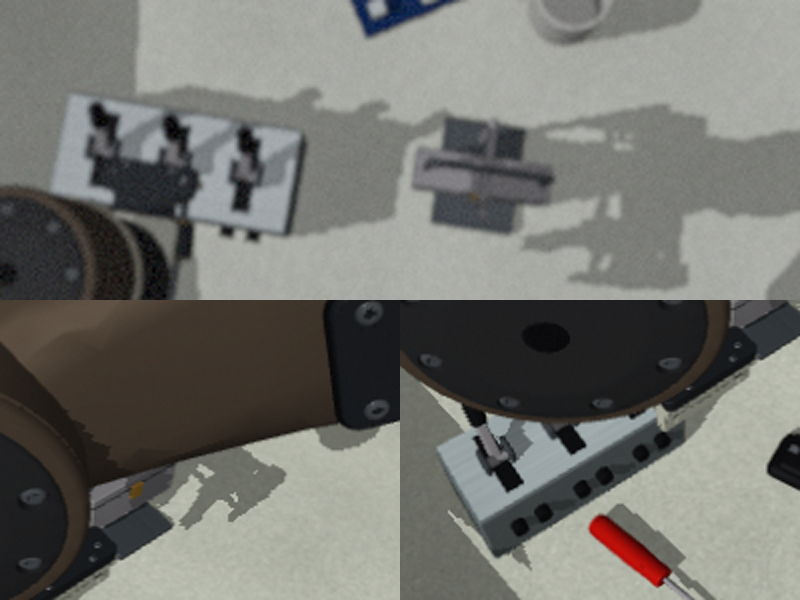

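The top crop shows the box hanging across the hook arm, bar from (425,162) to (552,178), with the levers still over and the mug and board in place. I'll wait for any swing to die down and check stillness by comparing frames.

Call:
step_arm:
  plan:
    - [0,0,0,0,36]
    - [0,0,0,0,36]
    - [0,0,0,0,36]
    - [0,0,0,0,36]
    - [0,0,0,0,36]
    - [0,0,0,0,36]
    - [0,0,0,0,36]
    - [0,0,0,0,36]
    - [0,0,0,0,36]
    - [0,0,0,0,36]
    - [0,0,0,0,36]
    - [0,0,0,0,36]

```text
time_s: 23.4
tcp_pos: [0.4429, 0.2011, 0.2696]
eef_rot: [180.0, 0.0, -96.3]
contact_force: [0.4, 0.4, 0.3]
gripper_width: 0.036
gripper_force: 0.0
```

Call:
step_arm:
  plan:
    - [0,0,0,0,36]
    - [0,0,0,0,36]
    - [0,0,0,0,36]
    - [0,0,0,0,36]
    - [0,0,0,0,36]
    - [0,0,0,0,36]
    - [0,0,0,0,36]
    - [0,0,0,0,36]
    - [0,0,0,0,36]
    - [0,0,0,0,36]
    - [0,0,0,0,36]
    - [0,0,0,0,36]

```text
time_s: 24.4
tcp_pos: [0.443, 0.2011, 0.2696]
eef_rot: [-180.0, 0.0, -96.3]
contact_force: [-0.2, -0.1, 0.4]
gripper_width: 0.036
gripper_force: 0.0
```

```bash
python3 - <<'E'
from h import *
G=[cv2.cvtColor(eyes.capture("top"),cv2.COLOR_RGB2GRAY)[175:235,255:325].astype(np.float32) for _ in range(14)]
w=cv2.createHanningWindow((70,60),cv2.CV_32F)
for g in G[1:]:print(np.round(cv2.phaseCorrelate(G[0],g,w)[0],3),round(float(np.abs(g-G[0]).mean()),2))
E
```

```text
[-0.024 -0.081] 2.33
[-0.13  -0.135] 2.3
[0.013 0.049] 2.3
[-0.008 -0.071] 2.31
[ 0.09  -0.058] 2.25
[ 0.022 -0.031] 2.28
[-0.131  0.093] 2.29
[ 0.001 -0.157] 2.31
[-0.161 -0.014] 2.27
[ 0.004 -0.063] 2.31
[0.06  0.075] 2.3
[-0.218 -0.134] 2.29
[ 0.127 -0.115] 2.3
```

Only sensor noise shows. I'll wait a little longer, then hand in.

Call:
step_arm:
  plan:
    - [0,0,0,0,36]
    - [0,0,0,0,36]
    - [0,0,0,0,36]
    - [0,0,0,0,36]
    - [0,0,0,0,36]
    - [0,0,0,0,36]
    - [0,0,0,0,36]
    - [0,0,0,0,36]
    - [0,0,0,0,36]
    - [0,0,0,0,36]
    - [0,0,0,0,36]
    - [0,0,0,0,36]

```text
time_s: 26.1
tcp_pos: [0.443, 0.2011, 0.2696]
eef_rot: [-180.0, 0.0, -96.3]
contact_force: [-0.3, 0.1, -0.1]
gripper_width: 0.0361
gripper_force: 0.0
```

Call:
step_arm:
  plan:
    - [0,0,0,0,36]
    - [0,0,0,0,36]
    - [0,0,0,0,36]
    - [0,0,0,0,36]
    - [0,0,0,0,36]
    - [0,0,0,0,36]
    - [0,0,0,0,36]
    - [0,0,0,0,36]
    - [0,0,0,0,36]
    - [0,0,0,0,36]
    - [0,0,0,0,36]
    - [0,0,0,0,36]

```text
time_s: 27.1
tcp_pos: [0.4429, 0.2011, 0.2696]
eef_rot: [-180.0, 0.0, -96.3]
contact_force: [-0.3, 0.2, -0.7]
gripper_width: 0.0355
gripper_force: 0.0
```

```bash
python3 -c "
from plant import workorder
print(workorder.close_job())"
```

```text
the job is handed in; nothing more can be done
None
```

I handed the job in at about 27 s: all three levers are thrown (order right, middle, left), and the box hangs still on the hook with the gripper clear; the hand-in returned no verdict.

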